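Close the leaf drill jig over a knife blank

TASK

Get the knife blank clamped in the drill jig, pushing with the fingers only: push the blank sideways, without lifting it, until its straight back sits flush against the jig's two side pins, its butt end staying close to the end pin. Then flip the open hinged leaf over so that it lies on the blank, without slamming it, and last push the toggle clamp's handle over until it is fully flat. Leave the other things on the bench where they are.

Things in the scene. Friction and masses are not known exactly. Their poses are not given: they have to be found in the camera images.
- jig: Drill jig fixed to the bench: dark steel plate 16 mm thick, x -86 to +130, y -145 to +70 mm in its frame; origin on the bench top, z up. x runs along the blank (tip to +x), hinged leaf on the +y side, toggle clamp on the -y side. Blank rests on two strips across the plate: 14 mm wide, centred at x -22 and +88, y -46 to +26, tops 24 mm above the bench.
- side_pin_a (a point): Side pin by the butt end: 10 mm dia, top centre (this point) at (-55, +23, 38) mm in the jig's frame. It touches the seated blank's back at y = +18.
- side_pin_b (a point): Side pin by the blade: same size, top centre at (+75, +23, 38) mm in the jig's frame.
- end_pin (a point): End pin at the blank's butt: same size, top centre at (-70, +2, 38) mm in the jig's frame.
- jig_seat (a point): Where the blank's origin lies when the blank is seated: (0, +4, 24) mm in the jig's frame, axes as the jig's.
- blank: Flat steel knife blank, loose on the strips, 5 mm thick, 0.2 kg. Origin on its underside at mid-width of the tang: butt at x -65, tip at x +155 mm; straight back at y +14; tang's other edge straight at y -14 (x -65 to +60), blade out to y -20. Starts 8 to 18 mm off its seat to the jig's -y, turned up to 0.07 rad, butt 2 to 5 mm off the end pin. Slides at 1 to 3 N.
- leaf (a joint): Leaf angle (rad): 0 = flat on the blank, 1.57 = upright; starts leaning back at 1.7 to 2.05 (stop at 2.1). As it closes, its free edge swings over to the jig's -y. Stiff hinge: it stays where it is left and takes 3 to 5 N near its free edge to move.
- leaf_plate: Aluminium leaf: 84 mm along the hinge (x -42 to +42), 10 mm thick, free edge at y -88 in its own frame; origin on the hinge axis at mid-thickness, z out of its upper (outer) face; axes equal the jig's when closed. On the upper face two drill bushes, 16 mm across, 3 mm proud, at (-26, -46) and (+26, -46). The clamp's pad lands at (0, -76).
- leaf_hinge (a point): Middle of the leaf's hinge axis (fixed): (0, +50, 34) mm in the jig's frame, axes as the jig's; the hinge axis is x. Hinge brackets at x -57 to -45 and +45 to +57, y 38 to 62, 46 mm high.
- leaf_edge (a point): Middle of the leaf's free edge, mid-thickness, 88 mm from the hinge axis.
- handle (a joint): Toggle clamp handle (rad): 0 = open, standing up but leaning 0.4 rad from vertical to the jig's -y; 1.17 = flat (level), pointing to -y, at its stop. Stays where it is left; takes 2 to 5 N at the grip. It swings over to -y and down, while the clamp's bar swings the other way, down onto the leaf.
- handle_pivot (a point): Pivot of the handle (fixed): (0, -140, 48) mm in the jig's frame, axes as the jig's; its axis is x. The clamp's foot spans x -26 to +26, y -157 to -91; its side plates (x -15 to +15) rise to 67 mm.
- handle_grip (a point): Point on the middle line of the handle's black rubber grip, 115 mm from the pivot. The grip spans 55 to 140 mm from the pivot, 22 mm wide, 16 mm thick.
- pad: Rubber pad, 19 mm across, on the spindle at the end of the clamp's bar; origin on the bar, 80 mm from the bar's pivot, the pad's face 23 mm off it. Bar pivot: (0, -106, 58) mm in the jig's frame. Open, the bar stands up beside the handle, its top 150 mm above the bench; handle flat, the pad presses the leaf with about 10 N.
- rivet_tin: Bystander: open round aluminium tin, 68 mm across, 48 mm high; origin under its centre
- glue_bottle: Bystander: standing plastic bottle, 48 mm across, 115 mm high; origin under its centre
- scale: Bystander: flat wooden handle scale 125 x 38 x 12 mm; origin under its centre
- tub: Bystander: round plastic bowl, 124 mm across, 55 mm high; origin under its centre
- file: Bystander: file with a round wooden handle, lying, about 295 mm long, 24 mm wide; origin on the bench under the steel, 30 mm from the wooden handle
- hammer: Bystander: hammer lying flat, 240 mm long; origin under its middle
- knife: Bystander: finished knife with a wooden handle, lying flat, 240 mm long, 17 mm high; origin under the joint of blade and handle
- brass_slug: Bystander: short upright brass cylinder, 32 mm across, 40 mm high; origin under its centre
Mind the look-alikes: they are no part of the job. Several things have the shape of the blank; the one meant has the colours described above.

How it is judged:
On the way, in this order (a step that is already met when the one before it is completed fails the run):
1. the blank is pushed flush against the two side pins, butt close to the end pin, the leaf still open (y of blank in the frame of jig_seat above -0.003 m and angle between the x axis of blank and the x axis of jig_seat, either way round below 0.035 rad and x of blank in the frame of jig_seat below 0.01 m and value of joint leaf above 1 rad), for 0.2 s.
2. the leaf is flipped over and lies on the seated blank, the clamp still open (y of blank in the frame of jig_seat above -0.003 m and angle between the x axis of blank and the x axis of jig_seat, either way round below 0.035 rad and x of blank in the frame of jig_seat below 0.01 m and value of joint leaf below 0.05 rad and value of joint handle below 0.3 rad), for 0.2 s.
3. the clamp's handle is pushed over flat (y of blank in the frame of jig_seat above -0.003 m and angle between the x axis of blank and the x axis of jig_seat, either way round below 0.035 rad and x of blank in the frame of jig_seat below 0.01 m and value of joint leaf below 0.05 rad and value of joint handle above 1.09 rad), for 0.2 s.
At the end, for the whole second after the job is handed in: Blank flat on its rests, back within 3 mm of the side pins and parallel within 2 deg, butt within 10 mm of the end pin; leaf on it within 3 deg of flat; handle within 4.5 deg of flat; pad presses leaf over 4 N, leaf presses blank over 3 N; blank at rest; bystanders within 30 mm (all of step 3 and z of blank in the frame of jig_seat below 0.002 m and contact force between pad and leaf_plate above 4 N and contact force between leaf_plate and blank above 3 N and linear speed of blank below 0.01 m/s); the robot touches nothing.
It fails at once if the blank is lifted more than 10 mm off its rests (z of blank in the frame of jig_seat above 0.01 m).
It fails at once if the leaf is slammed down (falls faster than 5 rad/s over the last 0.4 rad) (velocity of joint leaf below -5 rad/s and value of joint leaf below 0.4 rad).
It fails at once if another thing on the bench is moved more than 30 mm (distance of any of rivet_tin, glue_bottle, scale, tub, file, hammer, knife, brass_slug from where it was at the start of the episode above 0.03 m).
It also fails if it takes over 51 s, if anything falls off the work surface, if the arm or the gripper's body presses on something with over 40 N, if the wrist force passes 120 N, or if a joint passes its speed limit or range.

ROBOT

A 6-joint arm with a two-finger parallel gripper is mounted at the origin on the work surface. World frame = base frame: x ahead of the robot, y to its left, z up, the work surface at z = 0. Lengths are in m, angles in rad, forces in N, time in s.
With the tool pointing down it reaches from about 0.25 to 0.775 m from the base axis. Payload 4 kg.
Tool frame: the origin (TCP) lies at the very end of the fingers, on their centre line; the grasp point (between the pads) lies 19 mm behind it (robot.hold_point_z is the distance from the TCP to the grasp point, in m); z points along the fingers, y is the line along which they close (so a half turn about z gives the same grasp; the last joint's range is limited). The gripper opens to 94 mm and grips with 3 to 60 N. Pads are 16 mm wide; open, the fingers measure 119 mm over their backs; the gripper's body (75 mm by 177 mm) begins 78 mm behind the grasp point.
Start: joints at [1.138, 0.087, 1.371, -0, 1.684, -0.103], TCP at [0.178, 0.52, 0.206] pointing down, gripper open.
Joint ranges: [-3.1, 3.1], [-0.76, 2.03], [0.27, 2.55], [-1.08, 4.22], [0.17, 2.65], [-2.57, 2.57]. Speed limits (rad/s): [2.79, 2.79, 3.14, 3.14, 3.14, 3.14].

INTERFACE

Orientations are given as [roll, pitch, yaw] about the fixed x, y, z axes, in that order (R = Rz(yaw) Ry(pitch) Rx(roll)).
In Python, from bench import robot gives the robot as it stands.
- The arm moves only by the tool carry_out, never from a script. Its argument "steps" is a list of rows, each a list of 3 entries, a list of its own where there are three numbers: the shift along the tool's x, y, z in m, then the turn about the tool's z in units of 10 degrees (1.0 is 10 degrees), then the closure, from -1 (fully open) to 1 (shut). In form: [[[tx, ty, tz], roll, jaw], ...]. A call has 1 to 10 rows; each row is the pose to reach, as a shift and turn from the pose commanded when the call began, along the tool's axes at that moment; what a row does not reach only later rows make up. A row lasts 1/8 s, in which the tool goes at most 62.5 mm and 10.7 degrees, less where a joint would pass 70% of its speed; a pose out of reach is approached as far as the arm can. A call with a gripper value outside its range is refused whole. The fingers move at their own pace and stop on an object; the grip force is fixed at half the most. Time passes only in rows, so rows that repeat a pose let the fingers close. It gives the time, the measured TCP pose, the force, the opening and the grip force at its end, in the units of the state.
- robot.get_obs(): the state, without advancing time (a new reading comes with each control period).
- robot.snapshot(name): name is "scene" or "top"; returns a dict with "image" (480x640x3 uint8, red, green, blue), "z_map" (480x640 float32, m along the optical axis (not along the pixel's ray), 0 where there is no reading), "mtx" (3x3 intrinsics, pixels), "D" ([k1, k2, p1, p2, k3] as OpenCV has them; the pictures are not rectified), "R" (3x3) and "t" (3): a world point X has camera coordinates R X + t. Camera axes: x right, y down, z forward; pixel columns grow to the right and rows downward; lengths in m; the calibration is good to about 2 mm. A picture is of the moment at which its call begins.
- robot.close_job(): hands the job in; it is judged then, once.
The state is a dict: "time": time; "joint_positions": joint angles; "qvel": joint speeds; "joint_torque": joint torques, N m; "tool_pos": TCP position; "ee_rot": TCP orientation; "wrist_force": force on the tool from outside, world axes, zero at the start; "wrist_torque": the same for the moment, N m; "width": finger opening in m; "finger_force": force on a finger pad.
Only numpy, scipy, OpenCV 4.12 (cv2) and the standard library are available. Lean on these libraries where they do the work, as an engineer would, in place of code of your own. Each camera call takes 0.05 s, during which the arm holds its last target. There are 200 camera calls.

## Working session

There is one attempt and no reset: what is moved stays moved. The work goes in short steps, Python scripts to look and compute and a tool call to move; the robot and the scene stay as the last step left them, time stands still between calls to the robot, and variables do not carry over. Pictures are saved under pics/ and viewed, at most 10 in all, crops included, and the job is handed in when it is done.

Besides the shell and the picture viewer there is one more tool, called after "Call:" as a command line: name --argument value ..., lists and objects as JSON in quotes. carry_out: Moves the arm, as the interface text tells. Its arguments: {"type":"object","properties":{"steps":{"type":"array","items":{"type":"array"}}},"required":["steps"]}

```bash
mkdir -p pics
cat > h.py <<'E'
import numpy as np, cv2
from bench import robot
def snap(n):
    s=robot.snapshot(n); s['n']=n; return s
def save(s,f): cv2.imwrite('pics/'+f,s['image'][:,:,::-1])
def cloud(s):
    h,w=s['z_map'].shape; u,v=np.meshgrid(np.arange(w),np.arange(h))
    p=cv2.undistortPoints(np.stack([u,v],-1).reshape(-1,1,2).astype(float),s['mtx'],np.array(s['D'])).reshape(h,w,2)
    z=s['z_map'][...,None]; c=np.concatenate([p*z,z],-1)
    return (c-np.array(s['t']))@np.array(s['R'])
def proj(s,X):
    return cv2.projectPoints(np.array(X,float).reshape(-1,3),cv2.Rodrigues(np.array(s['R']))[0],np.array(s['t'],float),s['mtx'],np.array(s['D'],float))[0].reshape(-1,2)
E
python3 - <<'E'
from h import *
for n in ("scene","top"):
    s=snap(n); save(s,n+'0.png'); np.savez(n+'0.npz',**{k:v for k,v in s.items()})
    print(n,-np.array(s['R']).T@s['t'],s['mtx'][0,0])
print(robot.get_obs())
E
```

```text
scene [ 1.24184578 -0.45993886  0.92865068] 590.2701274636455
top [0.39941496 0.01860058 1.45958151] 614.493119766081
{'time': 0.1, 'joint_positions': array([ 1.13789729e+00,  8.78783164e-02,  1.37209188e+00, -5.37938356e-05,
        1.68359909e+00, -1.03087091e-01]), 'qvel': array([ 9.51249819e-05, -2.46148972e-03, -4.85379617e-03, -7.05199532e-04,
        1.02979135e-03, -7.09968749e-04]), 'joint_torque': array([ 2.68402640e-03, -3.41249692e+01, -3.03303301e+01,  7.20003177e-02,
        3.04462435e-02, -9.27095039e-05]), 'tool_pos': array([0.17793271, 0.51990015, 0.20442844]), 'ee_rot': array([-3.13962101e+00, -1.50224489e-04,  2.81177456e+00]), 'wrist_force': array([ 0.06790143, -0.36281753,  0.49979161]), 'wrist_torque': array([-0.01586725, -0.01752033, -0.03260007]), 'finger_force': 0.0, 'width': 0.09403010520222621}
```

View pics/scene0.png

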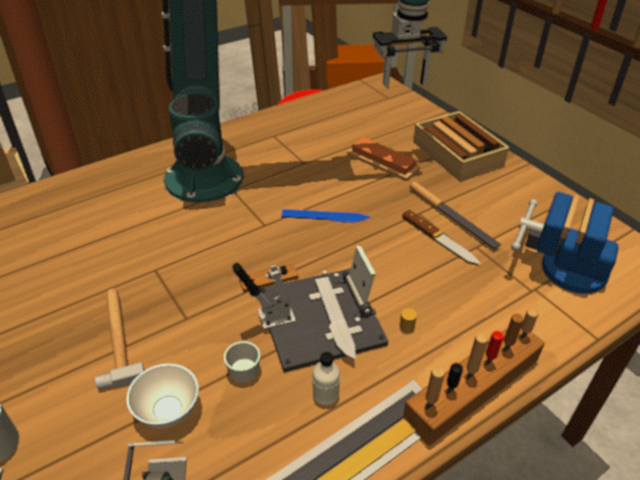

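View pics/top0.png

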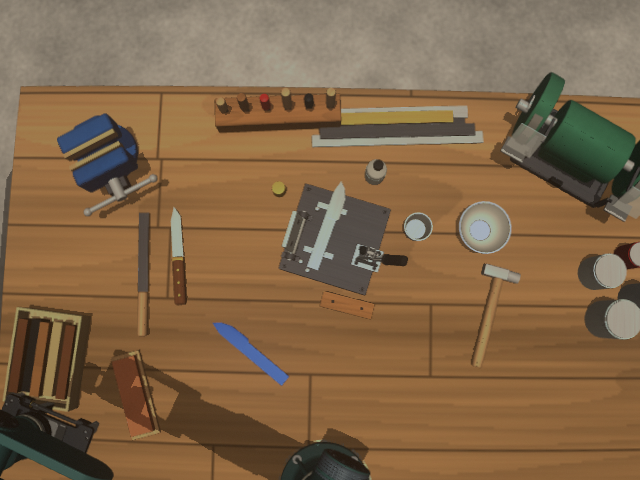

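The scene view shows the jig at (320,318) with the blank on its strips. In the top view the jig plate is at (335,237), the blank runs from (313,268) to (341,184), the leaf is upright at (291,235) and the handle at (395,260). The blue look-alike is at (250,350).

```bash
cat >> h.py <<'E'
def load(n): return dict(np.load(n+'0.npz'))
def blankpts(s,o,yaw):
    P=cloud(s); J=(P-o)@np.array([[np.cos(yaw),-np.sin(yaw),0],[np.sin(yaw),np.cos(yaw),0],[0,0,1]])
    return P,J
E
python3 - <<'E'
from h import *
s=load('top'); P=cloud(s); im=s['image'].astype(int)
sub=(slice(150,320),slice(260,420))
v=im.max(2); sat=v-im.min(2)
dark=(v<110)&(sat<30); m=np.zeros(v.shape,np.uint8); m[sub]=(dark[sub]&(abs(P[sub][...,2]-.016)<.008))
m=cv2.morphologyEx(m,cv2.MORPH_OPEN,np.ones((3,3)))
xy=P[m>0]; print(len(xy),np.median(xy[:,2]))
r=cv2.minAreaRect(xy[:,:2].astype(np.float32)); print('rect',r,cv2.boxPoints(r))
b=(v>140)&(sat<45)&(abs(P[...,2]-.029)<.008); k=np.zeros(v.shape,np.uint8);k[sub]=b[sub]
k=cv2.morphologyEx(k,cv2.MORPH_OPEN,np.ones((3,3)))
n,l,st,c=cv2.connectedComponentsWithStats(k); i=1+st[1:,4].argmax(); print(st[i]); q=P[l==i]
print('blank z',np.median(q[:,2])); r2=cv2.minAreaRect(q[:,:2].astype(np.float32)); print(r2,cv2.boxPoints(r2))
cv2.imwrite('pics/crop0.png',cv2.resize(s['image'][160:310,260:430,::-1],None,fx=4,fy=4,interpolation=cv2.INTER_CUBIC))
E
```

```text
5497 0.015601279741310327
rect ((0.5795422196388245, -0.013551503419876099), (0.21319058537483215, 0.2148960530757904), 74.21815490722656) [[ 0.44715324 -0.0869054 ]
 [ 0.6539486  -0.14535183]
 [ 0.7119312   0.05980239]
 [ 0.50513583  0.11824882]]
[308 187  37  83 983]
blank z 0.02839007721721313
((0.6040674448013306, 0.004753991961479187), (0.032939035445451736, 0.20526231825351715), 70.3459243774414) [[ 0.5018762   0.023763  ]
 [ 0.69518    -0.04527504]
 [ 0.7062587  -0.01425502]
 [ 0.5129549   0.05478302]]
```

View pics/crop0.png

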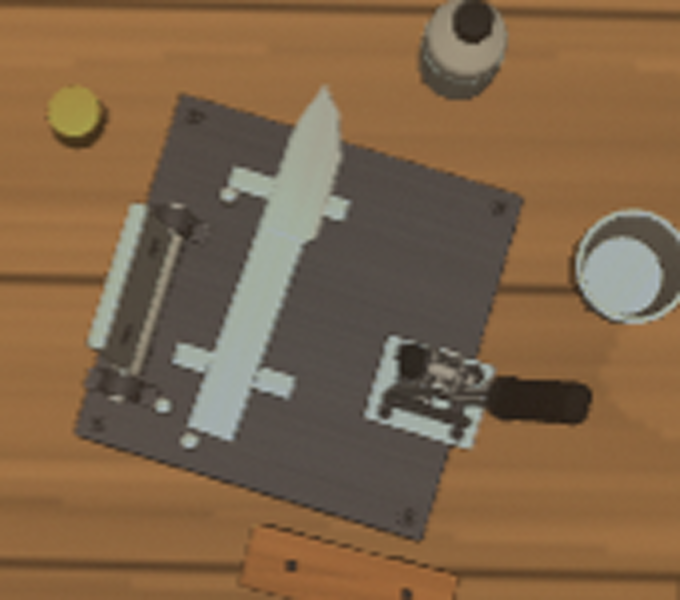

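The crop shows the pins clearly, at crop pixels: side pin a (163,406), side pin b (228,195) and end pin (189,440). The pad stands near (410,360) and the blank is angled clockwise on the strips.

```bash
cat >> h.py <<'E'
def ray(s,px,z):
    p=cv2.undistortPoints(np.array(px,float).reshape(-1,1,2),s['mtx'],np.array(s['D'])).reshape(-1,2)
    R=np.array(s['R']);c=-R.T@np.array(s['t']); d=np.c_[p,np.ones(len(p))]@R
    return c+d*((z-c[2])/d[:,2])[:,None]
def blank_fit(s,O,yaw):
    "back and tang edges of the blank in the jig frame (mm)"
    P,J=blankpts(s,O,yaw); J=J*1000; im=s['image'].astype(int); v=im.max(2); sat=v-im.min(2)
    k=((v>140)&(sat<45)&(abs(J[...,2]-28.5)<6)&(abs(J[...,1]+5)<60)&(J[...,0]>-75)&(J[...,0]<165)).astype(np.uint8)
    k=cv2.morphologyEx(k,cv2.MORPH_OPEN,np.ones((3,3)))
    n,l,st,c=cv2.connectedComponentsWithStats(k); q=J[l==1+st[1:,4].argmax()]
    out=[]
    for lo,hi,f in ((-50,75,max),(-50,45,min)):
        e=[]
        for a in range(lo,hi,5):
            if f is max and (-35<a<-10): continue
            if f is min and (-35<a<-10): continue
            y=q[(q[:,0]>=a)&(q[:,0]<a+5),1]
            if len(y): e.append((a+2.5,f(y)))
        e=np.array(e); out.append(np.polyfit(e[:,0],e[:,1],1))
    print('back slope,y0',out[0],'tang edge',out[1],'x range',q[:,0].min(),q[:,0].max(),len(q))
E
python3 - <<'E'
from h import *
s=load('top')
W=ray(s,np.array([[163,406],[228,195],[189,440]])/4+[260,160]-.375,.038)[:,:2]
M=np.array([[-55,23],[75,23],[-70,2]])/1000
d=W[1]-W[0]; yaw=np.arctan2(d[1],d[0]); 
yaw=np.deg2rad(-15.8) if abs(yaw+.2755)>.05 else yaw
for y in (yaw,-.2755):
    R=np.array([[np.cos(y),-np.sin(y)],[np.sin(y),np.cos(y)]]); O=W-M@R.T; print(y,O)
yaw=-.2755;O=np.r_[(O.mean(0)+[.5686,.0285])/2,0]; print('O',O)
blank_fit(s,O,yaw)
for n in('top','scene'):
    t=load(n);P,J=blankpts(t,O,yaw);J=J*1000
    def show(nm,m):
        q=J[m]; print(n,nm,len(q)); 
        if len(q): print(np.percentile(q,[1,50,99],axis=0).round().tolist())
    z=J[...,2];x=J[...,0];y=J[...,1]
    show('leaf',(z>60)&(abs(x)<60)&(y>30)&(y<120))
    show('leaftop',(z>100)&(abs(x)<60)&(y>30)&(y<120))
    show('bar>100',(z>100)&(abs(x)<30)&(y>-145)&(y<-50))
    show('bar 60-100',(z>70)&(z<100)&(abs(x)<30)&(y>-135)&(y<-50))
    show('handle>150',(z>150)&(abs(x)<30)&(y<-145)&(y>-260))
    show('handle',(z>100)&(abs(x)<30)&(y<-145)&(y>-260))
E
```

```text
-0.27354417485533244 [[0.56836162 0.02858719]
 [0.56808092 0.02866594]
 [0.56903147 0.02919961]]
-0.2755 [[0.56828916 0.02849584]
 [0.56807739 0.02881933]
 [0.56899059 0.02906889]]
O [0.56852619 0.02864734 0.        ]
back slope,y0 [-0.05671294  2.95108482] tang edge [ -0.04093075 -22.37062774] x range -62.267879295324406 143.1900704135758 894
top leaf 408
[[-42.0, 50.0, 62.0], [-1.0, 59.0, 111.0], [40.0, 69.0, 125.0]]
top leaftop 248
[[-42.0, 56.0, 101.0], [-1.0, 62.0, 119.0], [41.0, 70.0, 126.0]]
top bar>100 179
[[-11.0, -137.0, 105.0], [-1.0, -116.0, 141.0], [10.0, -97.0, 151.0]]
top bar 60-100 15
[[-13.0, -117.0, 72.0], [-11.0, -107.0, 85.0], [-2.0, -101.0, 98.0]]
top handle>150 123
[[-11.0, -198.0, 151.0], [-2.0, -185.0, 171.0], [11.0, -174.0, 182.0]]
top handle 256
[[-11.0, -198.0, 102.0], [-2.0, -175.0, 149.0], [11.0, -152.0, 180.0]]
scene leaf 703
[[-38.0, 53.0, 61.0], [11.0, 60.0, 97.0], [46.0, 71.0, 122.0]]
scene leaftop 325
[[-38.0, 59.0, 101.0], [8.0, 62.0, 116.0], [46.0, 72.0, 122.0]]
scene bar>100 302
[[-9.0, -134.0, 101.0], [10.0, -115.0, 137.0], [16.0, -96.0, 149.0]]
scene bar 60-100 81
[[6.0, -117.0, 71.0], [14.0, -107.0, 85.0], [16.0, -99.0, 99.0]]
scene handle>150 161
[[-5.0, -196.0, 150.0], [10.0, -186.0, 168.0], [15.0, -173.0, 177.0]]
scene handle 368
[[-5.0, -195.0, 101.0], [11.0, -175.0, 144.0], [16.0, -150.0, 177.0]]
```

Call:
carry_out --steps '[[[-0.05,-0.036,0],0.85,-0.85],[[-0.1,-0.072,0],1.7,-0.85],[[-0.15,-0.108,0],2.55,-0.85],[[-0.2,-0.144,0],3.4,-0.85],[[-0.25,-0.18,0],4.25,-0.85],[[-0.3,-0.216,0],5.1,-0.85],[[-0.35,-0.252,0],6.0,-0.85],[[-0.4,-0.288,0],6.9,-0.85],[[-0.45,-0.324,0],7.8,-0.85],[[-0.531,-0.381,0],8.7,-0.85]]'

```text
time: 1.35
tool_pos: [0.5363, 0.0157, 0.2051]
ee_rot: [-3.141, -0.0, 1.288]
wrist_force: [1.2, -0.5, 0.7]
width: 0.0871
finger_force: 0.0
```

Call:
carry_out --steps '[[[0,0,0.03],0,-0.85],[[0,0,0.03],0,-0.85],[[0,0,0.03],0,-0.85]]'

```text
time: 1.72
tool_pos: [0.5355, 0.018, 0.176]
ee_rot: [3.141, -0.0, 1.294]
wrist_force: [0.1, 0.8, 0.0]
width: 0.0869
finger_force: 0.0
```

```bash
cat >> h.py <<'E'
O=np.array([.5685,.0286,0]); yaw=-.2755
def tj():
    "TCP in jig frame mm, axes equal tool (x_tool=jig y, y_tool=jig x)"
    o=robot.get_obs(); d=np.array(o['tool_pos'])-O; c,s_=np.cos(yaw),np.sin(yaw)
    print('t',o['time'],'TCP jig mm',np.round(1000*np.array([c*d[0]+s_*d[1],-s_*d[0]+c*d[1],d[2]]),1),'yaw err',o['ee_rot'][2]-(yaw+np.pi/2),'F',o['wrist_force'].round(1),o['width'])
E
python3 -c "
from h import *
tj()"
```

```text
t 1.725 TCP jig mm [-28.9 -19.1 176. ] yaw err -0.0010104803165302823 F [0.1 0.8 0. ] 0.08686967410459814
```

Call:
carry_out --steps '[[[-0.023,0.029,0],0,-0.85],[[-0.023,0.029,0.05],0,-0.85],[[-0.023,0.029,0.1],0,-0.85],[[-0.023,0.029,0.13],0,-0.85],[[-0.023,0.029,0.13],0,-0.85]]'

```text
time: 2.35
tool_pos: [0.5556, -0.0114, 0.044]
ee_rot: [-3.137, 0.001, 1.295]
wrist_force: [0.6, 0.9, 0.3]
width: 0.0867
finger_force: 0.0
```

```bash
python3 -c "
from h import *
tj()
s=snap('top');blank_fit(s,O,yaw)
cv2.imwrite('pics/a.png',cv2.resize(snap('scene')['image'][220:400,200:420,::-1],None,fx=3,fy=3))"
```

```text
t 2.35 TCP jig mm [ -1.5 -42.   44. ] yaw err -0.0003045148709257539 F [0.6 0.9 0.3] 0.08673119682605225Traceback (most recent call last):
  File "<string>", line 4, in <module>
    s=snap('top');blank_fit(s,O,yaw)
                  ~~~~~~~~~^^^^^^^^^
  File "h.py", line 35, in blank_fit
    e=np.array(e); out.append(np.polyfit(e[:,0],e[:,1],1))
                                         ~^^^^^
IndexError: too many indices for array: array is 1-dimensional, but 2 were indexed
```

The gripper hides the blank from above. The TCP is where planned, so I'll go down and push in steps.

Call:
carry_out --steps '[[[0,0.001,0.012],0,-0.85],[[0,0.001,0.024],0,-0.85],[[0,0.001,0.024],0,-0.85],[[0.004,0.001,0.024],0,-0.85],[[0.008,0.001,0.024],0,-0.85],[[0.012,0.001,0.024],0,-0.85],[[0.016,0.001,0.024],0,-0.85],[[0.019,0.001,0.024],0,-0.85],[[0.021,0.001,0.024],0,-0.85],[[0.021,0.001,0.024],0,-0.85]]'

```text
time: 3.65
tool_pos: [0.5643, 0.0074, 0.0218]
ee_rot: [3.141, -0.0, 1.293]
wrist_force: [-0.2, -3.0, 3.0]
width: 0.087
finger_force: 1.1
```

```bash
python3 -c "
from h import *
tj()
cv2.imwrite('pics/a.png',cv2.resize(snap('scene')['image'][220:400,200:420,::-1],None,fx=3,fy=3))"
```

```text
t 3.65 TCP jig mm [  1.7 -21.5  21.8] yaw err -0.0018342142115193028 F [-0.2 -3.   3. ] 0.08696016067053267
```

View pics/a.png

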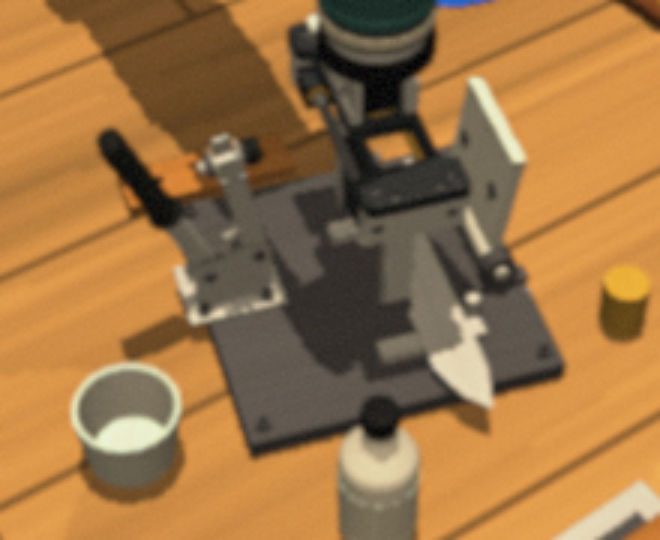

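The fingers lie along the tang, the blank's tip is at crop (490,400) and it's nearly at pin b. I'll push on until the force rises.

Call:
carry_out --steps '[[[0.001,0,0],0,-0.85],[[0.002,0,0],0,-0.85],[[0.003,0,0],0,-0.85],[[0.004,0,0],0,-0.85],[[0.004,0,0],0,-0.85]]'

```text
time: 4.32
tool_pos: [0.5651, 0.0107, 0.0216]
ee_rot: [3.141, 0.001, 1.293]
wrist_force: [-1.0, -5.2, 4.5]
width: 0.0872
finger_force: 2.6
```

Call:
carry_out --steps '[[[0.001,0,0],0,-0.85],[[0.002,0,0],0,-0.85],[[0.002,0,0],0,-0.85]]'

```text
time: 4.7
tool_pos: [0.5651, 0.0109, 0.0217]
ee_rot: [-3.142, 0.005, 1.293]
wrist_force: [-2.6, -8.0, 4.0]
width: 0.087
finger_force: 4.6
```

```bash
python3 -c "
from h import *
tj()"
```

```text
t 4.7 TCP jig mm [  1.5 -18.   21.7] yaw err -0.0019402580144101123 F [-2.6 -8.   4. ] 0.08696872058282329
```

Call:
carry_out --steps '[[[0.001,0,0],0,-0.85],[[-0.006,0,0],0,-0.85],[[-0.01,0,0],0,-0.85],[[-0.01,0,-0.04],0,-0.5],[[-0.01,0,-0.09],0,0],[[-0.01,0,-0.14],0,0.5],[[-0.01,0,-0.17],0,1],[[0.04,0,-0.17],0,1],[[0.09,0,-0.17],0,1],[[0.125,0,-0.17],0,1]]'

```text
time: 5.95
tool_pos: [0.5997, 0.1363, 0.1908]
ee_rot: [-3.14, -0.002, 1.295]
wrist_force: [0.5, 0.8, -1.2]
width: 0.0202
finger_force: 0.0
```

```bash
python3 -c "
from h import *
tj()
s=snap('top');cv2.imwrite('pics/b.png',cv2.resize(s['image'][160:310,260:430,::-1],None,fx=4,fy=4,interpolation=cv2.INTER_CUBIC))
blank_fit(s,O,yaw)"
```

```text
t 5.95 TCP jig mm [  0.7 112.1 190.8] yaw err 0.00012796998573816332 F [ 0.5  0.8 -1.2] 0.020198312751226483
back slope,y0 [ 0.13140592 10.23740045] tang edge [ 0.02415168 -7.38976305] x range -31.813558824884048 146.79751678882658 699
```

View pics/b.png

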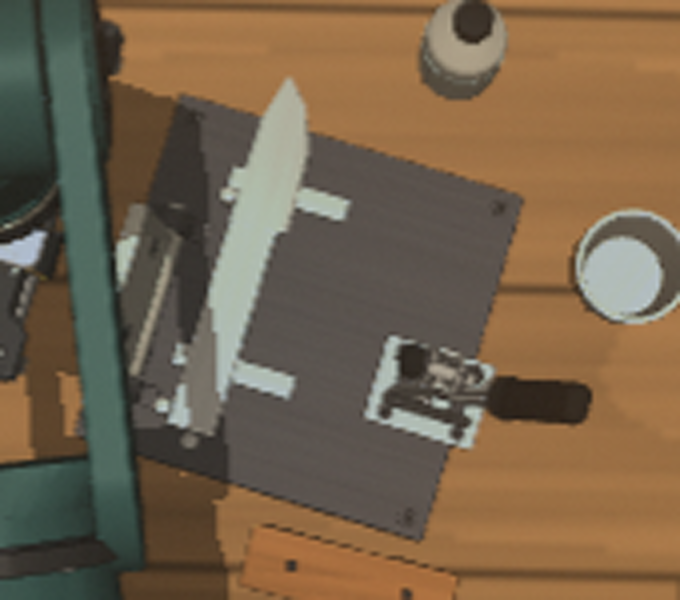

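```bash
python3 -c "
from h import *
s=snap('top');P,J=blankpts(s,O,yaw);J=J*1000
s0=load('top');J0=blankpts(s0,O,yaw)[1]*1000
for nm,A,im in (('before',J0,s0['image']),('now',J,s['image'])):
    for a in (-58,-50,-42,-10,0,10,20,30,40,50):
        m=(A[...,0]>=a)&(A[...,0]<a+6)&(A[...,1]>-40)&(A[...,1]<17.9+4)&(A[...,2]>24)&(A[...,2]<33)
        y=A[m][:,1]; print(nm,a,len(y),y.min().round(1) if len(y) else '',y.max().round(1) if len(y) else '')
"
```

```text
before -58 27 -20.0 19.1
before -50 23 -20.3 6.4
before -42 29 -20.4 6.3
before -10 26 -22.7 4.8
before 0 28 -22.3 4.5
before 10 26 -23.9 2.9
before 20 22 -23.4 1.1
before 30 23 -24.4 2.3
before 40 27 -24.7 4.6
before 50 22 -25.6 1.2
now -58 30 -8.2 18.5
now -50 27 -8.3 19.0
now -42 23 -7.8 18.8
now -10 26 -19.6 19.0
now 0 26 -7.3 17.7
now 10 28 -8.2 18.5
now 20 27 -8.7 18.2
now 30 29 -8.0 18.9
now 40 22 -7.6 17.6
now 50 25 -8.6 18.3
```

The blank is flush: its back is at y≈18 along the whole length. The leaf is next, from behind at about 1.74 rad.

Call:
carry_out --steps '[[[0,0,0.045],0,1],[[0,0,0.083],0,1],[[-0.022,0,0.083],0,1],[[-0.036,0,0.083],0,1],[[-0.043,0,0.082],0,1],[[-0.049,0,0.082],0,1],[[-0.058,0,0.082],0,1],[[-0.068,0,0.083],0,1],[[-0.076,0,0.085],0,1],[[-0.085,0,0.088],0,1]]'

```text
time: 7.3
tool_pos: [0.5768, 0.051, 0.1033]
ee_rot: [3.141, -0.0, 1.293]
wrist_force: [1.3, 2.3, -0.1]
width: 0.0004
finger_force: 1.1
```

```bash
python3 -c "
from h import *
tj()
cv2.imwrite('pics/c.png',cv2.resize(snap('scene')['image'][220:400,200:420,::-1],None,fx=3,fy=3))"
```

```text
t 7.3 TCP jig mm [  1.9  23.8 103.3] yaw err -0.0019373713877075538 F [ 1.3  2.3 -0.1] 0.0004285149184174737
```

View pics/c.png

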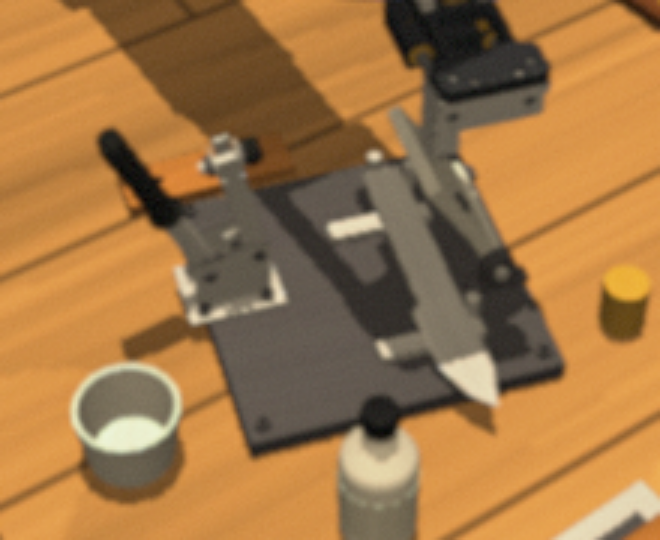

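The leaf is past upright, with its edge at crop (400,115), and the blank hasn't moved. I'll follow the arc down.

Call:
carry_out --steps '[[[-0.01,0,0.006],0,1],[[-0.017,0,0.012],0,1],[[-0.023,0,0.019],0,1],[[-0.029,0,0.026],0,1],[[-0.033,0,0.034],0,1],[[-0.037,0,0.042],0,1],[[-0.04,0,0.049],0,1],[[-0.041,0,0.056],0,1],[[-0.042,0,0.061],0,1],[[-0.042,0,0.063],0,1]]'

```text
time: 8.6
tool_pos: [0.5647, 0.0111, 0.0399]
ee_rot: [-3.141, 0.0, 1.293]
wrist_force: [0.2, -0.7, 1.5]
width: 0.0007
finger_force: 0.8
```

Call:
carry_out --steps '[[[0,0,0.001],0,1],[[0,0,0.002],0,1],[[0,0,0.003],0,1],[[0,0,0.003],0,1]]'

```text
time: 9.1
tool_pos: [0.5648, 0.0111, 0.0392]
ee_rot: [-3.141, 0.0, 1.294]
wrist_force: [-3.3, -1.4, 8.3]
width: 0.0007
finger_force: 4.3
```

```bash
python3 -c "
from h import *
tj()"
```

```text
t 9.1 TCP jig mm [  1.2 -17.8  39.2] yaw err -0.0017687736660221276 F [-3.3 -1.4  8.3] 0.0007244647410379688
```

Call:
carry_out --steps '[[[0,0,-0.05],0,1],[[0,0,-0.1],0,1],[[0,0,-0.15],0,1],[[0,0,-0.171],0,1],[[-0.05,0,-0.171],0,1],[[-0.1,0,-0.171],0,1],[[-0.142,-0.001,-0.171],0,1],[[-0.142,-0.001,-0.14],0,1],[[-0.142,-0.001,-0.12],0,1],[[-0.142,-0.001,-0.12],0,1]]'

```text
time: 10.35
tool_pos: [0.5236, -0.1244, 0.155]
ee_rot: [-3.136, -0.001, 1.293]
wrist_force: [-0.5, 0.8, 0.2]
width: 0.001
finger_force: 0.0
```

```bash
python3 -c "
from h import *
tj()
s=snap('top');P,J=blankpts(s,O,yaw);J=J*1000
m=(abs(J[...,0])<40)&(J[...,1]>-36)&(J[...,1]<40)&(J[...,2]<60); q=J[m]; print('leaf plane',np.linalg.lstsq(np.c_[q[:,:2],np.ones(len(q))],q[:,2],rcond=None)[0])
cv2.imwrite('pics/d.png',cv2.resize(snap('scene')['image'][220:400,200:420,::-1],None,fx=3,fy=3))"
```

```text
t 10.35 TCP jig mm [  -1.6 -159.4  155. ] yaw err -0.0020650396835124596 F [-0.5  0.8  0.2] 0.0009503757137862126
leaf plane [1.25564197e-04 3.03756147e-03 3.85817834e+01]
```

View pics/d.png

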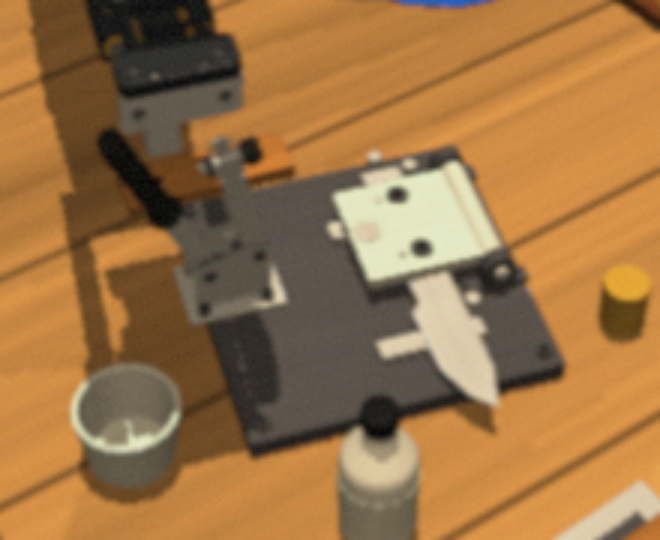

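The leaf lies flat and the fingers are in front of the grip. Now I'll push the handle over its arc.

Call:
carry_out --steps '[[[-0.008,0.001,0.003],0,1],[[-0.023,0.001,0.009],0,1],[[-0.037,0.001,0.018],0,1],[[-0.05,0.001,0.028],0,1],[[-0.061,0.001,0.041],0,1],[[-0.07,0.001,0.055],0,1],[[-0.076,0.001,0.07],0,1],[[-0.081,0.001,0.086],0,1],[[-0.083,0.001,0.097],0,1],[[-0.083,0.001,0.1],0,1]]'

```text
time: 11.7
tool_pos: [0.5029, -0.2048, 0.0562]
ee_rot: [-3.14, -0.001, 1.293]
wrist_force: [0.3, 0.1, -0.1]
width: 0.0005
finger_force: 0.0
```

Call:
carry_out --steps '[[[0,0,0.001],0,1],[[0,0,0.002],0,1],[[0,0,0.002],0,1]]'

```text
time: 12.08
tool_pos: [0.5039, -0.2052, 0.0562]
ee_rot: [3.14, 0.0, 1.294]
wrist_force: [-0.7, 1.5, 0.8]
width: 0.0003
finger_force: 0.8
```

```bash
python3 -c "
from h import *
tj()"
```

```text
t 12.075 TCP jig mm [   1.5 -242.5   56.2] yaw err -0.0016697668732001958 F [-0.7  1.5  0.8] 0.00028762642196279253
```

Call:
carry_out --steps '[[[0,0,0.001],0,1],[[0,0,0.002],0,1],[[0,0,0.003],0,1],[[0,0,0.003],0,1]]'

```text
time: 12.58
tool_pos: [0.5041, -0.2052, 0.056]
ee_rot: [3.139, 0.0, 1.294]
wrist_force: [-4.7, 4.1, 13.6]
width: 0.0002
finger_force: 6.7
```

The handle is on its stop at z = 56 mm, with 14 N of resistance. I'll retreat upward and check.

Call:
carry_out --steps '[[[0,0,-0.04],0,1],[[0,0,-0.09],0,1],[[0,0,-0.14],0,1],[[0,0,-0.19],0,1],[[-0.05,0,-0.2],0,1],[[-0.08,0,-0.2],0,1],[[-0.08,0,-0.2],0,1],[[-0.08,0,-0.2],0,1]]'

```text
time: 13.58
tool_pos: [0.4816, -0.2815, 0.2521]
ee_rot: [-3.141, -0.001, 1.294]
wrist_force: [0.1, 0.5, 0.1]
width: 0.0003
finger_force: 0.0
```

```bash
python3 -c "
from h import *
tj()
s=snap('top');P,J=blankpts(s,O,yaw);J=J*1000
def pl(n,m): q=J[m]; print(n,len(q),np.linalg.lstsq(np.c_[q[:,:2],np.ones(len(q))],q[:,2],rcond=None)[0] if len(q)>5 else '')
x,y,z=J[...,0],J[...,1],J[...,2]
pl('leaf',(abs(x)<40)&(abs(x)>12)&(y>-36)&(y<40)&(z<60)); pl('handle',(abs(x)<8)&(y<-200)&(y>-275)&(z>30)&(z<100))
for a in (50,56,62): 
    q=J[(x>a)&(x<a+6)&(y>-40)&(y<22)&(z>25)&(z<33)][:,1]; print(a,q.min(),q.max())
for a in (-60,-54): 
    q=J[(x>a)&(x<a+6)&(y>-40)&(y<17)&(z>25)&(z<33)][:,1]; print(a,q.min(),q.max())
cv2.imwrite('pics/e.png',cv2.resize(snap('scene')['image'][220:400,200:420,::-1],None,fx=3,fy=3))"
```

```text
t 13.575 TCP jig mm [   0.7 -322.1  252.1] yaw err -0.0017662549691399576 F [0.1 0.5 0.1] 0.00033260734631268617
leaf 765 [ 1.04366629e-02 -2.02620564e-03  3.87033595e+01]
handle 226 [-1.06693617e-01  4.43815644e-03  5.65180655e+01]
50 -8.504951945719855 18.78147798548184
56 -7.821204081904508 18.190596635788918
62 -12.454906937955963 18.67229580504217
-60 -34.782903736130415 16.93170441418659
-54 -8.333079730967047 16.174146625788108
```

View pics/e.png

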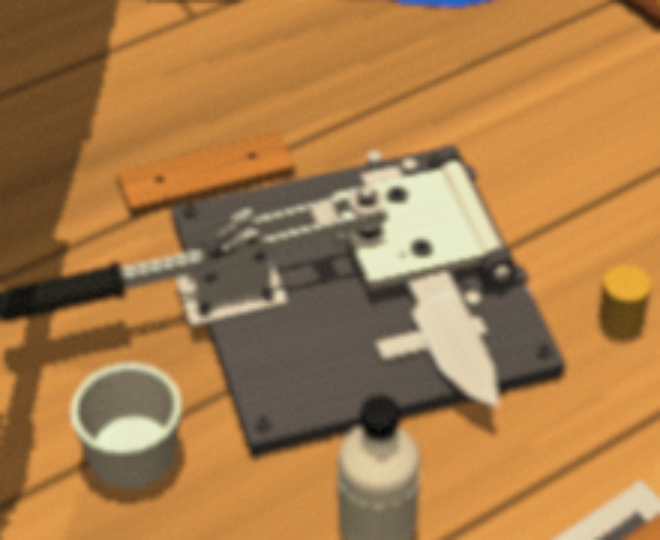

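The handle is level, the pad is on the leaf at crop (370,215), the leaf is flat and the blank is flush. I'll hand it in.

```bash
python3 -c "
from bench import robot
print(robot.close_job())"
```

```text
the job is handed in; nothing more can be done
None
```

I handed the job in at about 14 s: the blank is flush against both side pins, the leaf is flat on it, and the handle is flat on its stop. My last camera check confirmed these, but no verdict came back and I couldn't measure the pad and leaf contact forces.

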